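Push a bush home in the jig and snap the toggle clamp shut on it

ROBOT

A 6-joint arm with a two-finger parallel gripper is mounted at the origin on a cart in front of the work surface, level with it; the furniture and walls round the work are solid. World frame = base frame: x ahead of the robot, y to its left, z up, the work surface at z = 0. Lengths are in m, angles in rad, forces in N, time in s.
With the tool pointing down it reaches from about 0.35 to 0.975 m from the base axis. Payload 4.9 kg.
Tool frame: the origin (TCP) lies midway between the tips of the shut fingers; the grasp point (between the pads) lies 19 mm behind it (manip.pinch_z is the x of the grasp point in the tool frame, in m); x points along the fingers, y is the direction in which the jaws open and shut, and the axes are right-handed (so a half turn about x gives the same grasp; the last joint's range is limited). The gripper opens to 85 mm and grips with 20 to 120 N. Pads are 22 mm wide; open, the fingers measure 114 mm over their backs; the gripper's body (76 mm by 85 mm) begins 54 mm behind the grasp point. The pads swing forward as they close: fully open they stand 13 mm farther back than shut.
Start: joints at [-1.257, 0.053, 1.613, -0, 1.476, -0.119], TCP at [0.262, -0.567, 0.231] pointing down, gripper open.
Joint ranges: [-3.01, 3.01], [-1.01, 2.22], [0.06, 2.58], [-1.02, 4.17], [0.09, 2.62], [-3.14, 3.14]. Speed limits (rad/s): [2.57, 2.57, 3.14, 3.14, 3.14, 3.14].

INTERFACE

Orientations are given as a unit quaternion [w, x, y, z].
In Python, from plant import sensors, cams, workorder, manip gives the robot as it stands.
- The arm moves only by the tool drive_tool, never from a script. Its argument "series" is a list of rows, each an object of numbers: "x", "y", "z": the shift along the tool's x, y, z in units of 25 mm (1.0 is 25 mm); "ax", "ay", "az": the turn, a rotation vector about the tool's x, y, z in units of 5 degrees (1.0 is 5 degrees). A call has 1 to 5 rows; each row is the pose to reach, as a shift and turn from the pose commanded when the call began, along the tool's axes at that moment; what a row does not reach only later rows make up. A row lasts 1/12 s, in which the tool goes at most 41.7 mm and 7.16 degrees, less where a joint would pass 70% of its speed; a pose out of reach is approached as far as the arm can. A call with a gripper value outside its range is refused whole. "hand" is the opening, from 0 (shut) to 1 (fully open), set as the call begins (left out, the last holds). The fingers move at their own pace and stop on an object; the grip force is fixed at half the most. Time passes only in rows, so rows that repeat a pose let the fingers close. It gives the time, the measured TCP pose, the force and the opening at its end, in the units of the state.
- sensors.state(): the state, without advancing time (a new reading comes with each control period).
- cams.grab_frame(name): name is "scene" or "side" or "wrist"; returns a dict with "img" (420x560x3 uint8, blue, green, red), "camera_matrix" (3x3 intrinsics, pixels), "k1" (the pictures are not rectified: a ray, as slopes to the right and down, at radius r is drawn at 1 + k1 r^2 times it, then the intrinsics apply), "cam_to_world" (4x4, takes a point from camera to world coordinates). Camera axes: x right, y down, z forward; pixel columns grow to the right and rows downward; lengths in m; the calibration is good to about 2 mm. A picture is of the moment at which its call begins. There is no depth.
- workorder.job_done(): hands the job in, once; it reports no verdict.
The state is a dict: "time": time; "joint_pos": joint angles; "joint_vel": joint speeds; "joint_efforts": joint torques, N m; "tool_pos": TCP position; "tool_rot": TCP orientation; "contact_force": force on the tool from outside, world axes, zero at the start; "ft_torque": the same for the moment, N m; "gripper_width": opening from 0.0 (shut) to 1.0 (fully open).
Only numpy, scipy, OpenCV 4.12 (cv2) and the standard library are available. Lean on these libraries where they do the work, as an engineer would, in place of code of your own. Each camera call takes 0.05 s, during which the arm holds its last target.

TASK

With the fingertips only, push the brass-coloured bush along its slot in the grey jig until it is fully home against the end stop. Then push the green lever of the toggle clamp over, past its dead point, until it snaps into lock and the clamp's pad holds the bush down. Do not pick anything up, keep the bush upright in its slot, leave the other things on the bench and jig where they are, and finish clear of everything.

Things in the scene. Friction and masses are not known exactly. Their poses are not given: they have to be found in the camera images.
- fixture: Grey-painted jig plate, 180 (x) x 260 (y) x 12 mm thick, fixed to the bench. Origin: centre of its underside, on the bench; z up. A slot along its x axis, 33 mm wide between two steel rails 6 mm high (tops 18 mm above the bench), has its centre line at y -85 mm and runs from x -75 to +50 mm. A toggle clamp stands beside it.
- stop_face (a point): Middle of the foot of the stop block's face, on the plate at the slot's +x end (jig frame x +50, y -85, z +12 mm). The block is dark steel, 57 mm wide, 16 mm high, its top 28 mm above the bench.
- clamp_pivot (a point): Pivot of the clamp's arm, jig frame x +35, y +15, z +62 mm, in a steel bracket 74 mm above the bench. The arm stands up when open, top about 170 mm above the bench; its pad then reaches towards the slot to about y -20 mm, so keep a gripper over the slot on the -y side of y -30 mm. The lever swings the arm down in the -y direction.
- bush_center (a point): Centre, half-way up, of the brass-coloured turned bush, 30 mm diameter, 22 mm high, about 60 g, loose, standing upright on the jig plate in the slot (its centre 23 mm above the bench), 45 to 75 mm before its home towards the jig's -x.
- brass_bush: The same bush; origin at the centre of its underside, z along its axis.
- nest (a point): Where the bush's centre must be when it is home against the stop (jig frame x +35, y -85, z +23 mm); axes as the jig.
- clamp_lever (a joint): Angle of the clamp's lever: 0 open (lever leaning back 0.55 rad from upright towards the jig's +y), 0.9 fully over (0.35 rad past upright towards -y). Dead point at 0.5: a spring drives it back to 0 before and on to 0.9 beyond. About 6 to 9 N at the lever's end gets it moving; less and less is needed towards the dead point.
- lever_end (a point): Free end of the green lever, on its centre line; moves with it. About 177 mm above the bench when open, 197 mm half-way, 189 mm when locked.
- lever_grip: The lever's green plastic handle, 85 mm long, about 18 mm in diameter, covering the lever from 50 to 135 mm from its pivot; pushed from its +y side near the free end, level or along its arc; origin on the pivot.
- lever_pivot (a point): The lever's pivot (axis along the jig's x), jig frame x +35, y +40, z +62 mm; the lever's end swings about it at 135 mm radius.
- clamp_pad: The black rubber pad, 19 mm diameter, on a sprung spindle at the end of the clamp arm (100 mm from the arm's pivot). Locked, it presses on the bush's top with about 2 N. Origin at the arm's pivot, not at the pad.
- steel_bush: Bystander: grey steel bush, 24 mm diameter, 30 mm high, loose, standing on the jig plate at about x -60, y +60 mm of the jig; origin at its underside.
- v_block: Bystander: ground steel V-block, 40 x 48 x 36 mm, loose on the bench to the left at the back; origin at its underside.
- brass_drift: Bystander: brass rod, 13 x 130 x 13 mm, loose on the bench to the left; origin at its underside.
- parts_dish: Bystander: round steel parts dish, 112 mm diameter, 29 mm high, loose on the bench behind the jig; origin at its underside.
- screwdriver: Bystander: screwdriver with amber handle, 28 x 200 x 29 mm, loose on the bench behind the jig; origin at its underside.

How it is judged:
On the way, in this order (a step that is already met when the one before it is completed fails the run):
1. The bush is home against the stop, upright, with the lever still open (horizontal distance between bush_center and nest below 0.004 m and angle between brass_bush's own z axis and vertical below 0.1 rad and value of joint clamp_lever below 0.15 rad), for 0.1 s.
2. The fingers push the lever's green handle towards its dead point, the bush still home (contact force between the fingers and lever_grip above 0.5 N and value of joint clamp_lever above 0.2 rad and horizontal distance between bush_center and nest below 0.004 m), for 0.02 s.
3. The lever is locked and the pad presses on the bush (value of joint clamp_lever above 0.84 rad and contact force between clamp_pad and brass_bush above 0.7 N), for 0.2 s.
At the end, for the whole second after the job is handed in: The bush stands upright (within 0.1 rad) and at rest, its centre within 4 mm horizontally of its home against the stop; the lever is locked (above 0.84 of 0.9 rad) and the pad presses on the bush with more than 0.7 N (all of step 3 and horizontal distance between bush_center and nest below 0.004 m and angle between brass_bush's own z axis and vertical below 0.1 rad and linear speed of brass_bush below 0.02 m/s); the robot touches nothing.
It fails at once if The brass bush is lifted off the jig plate (more than 6 mm) (z of bush_center in the frame of nest above 0.006 m).
It fails at once if The brass bush is tipped over (angle between brass_bush's own z axis and vertical above 0.6 rad).
It fails at once if A bystander (steel bush, V-block, drift, dish or screwdriver) is moved more than 15 mm (distance of any of steel_bush, v_block, brass_drift, parts_dish, screwdriver from where it was at the start of the episode above 0.015 m).
It also fails if it takes over 43 s, if anything falls off the work surface, if the arm or the gripper's body presses on something with over 40 N, if the wrist force passes 120 N, or if a joint passes its speed limit or range.

## Working session

There is one attempt and no reset: what is moved stays moved. The work goes in short steps, Python scripts to look and compute and a tool call to move; the robot and the scene stay as the last step left them, time stands still between calls to the robot, and variables do not carry over. Pictures are saved under pics/ and viewed, and the job is handed in when it is done.

Besides the shell and the picture viewer there is one more tool, called after "Call:" by a JSON object that holds its "method" and its "body". drive_tool: Moves the arm, as the interface text tells. Its arguments: {"type":"object","properties":{"series":{"type":"array","items":{"type":"object","properties":{"x":{"type":"number"},"y":{"type":"number"},"z":{"type":"number"},"ax":{"type":"number"},"ay":{"type":"number"},"az":{"type":"number"}}}},"hand":{"type":"number"}},"required":["series"]}

```bash
mkdir -p pics; ls; python3 - <<'E'
from plant import sensors, cams, workorder, manip
import cv2
print(sensors.state()); print([ (a,getattr(manip,a)) for a in dir(manip) if a[0]!='_'])
for n in ["scene","side","wrist"]:
    f=cams.grab_frame(n); cv2.imwrite(f"pics/{n}0.png",f["img"]); print(n,f["camera_matrix"],f["k1"],f["cam_to_world"])
E
```

```text
pics
{'time': 0.0, 'joint_pos': array([-1.25703809e+00,  5.33421873e-02,  1.61430279e+00,  3.40162430e-05,
        1.47596087e+00, -1.18992051e-01]), 'joint_vel': array([ 0.00044806,  0.00040496, -0.00020294,  0.00100186,  0.00066264,
        0.00165917]), 'joint_efforts': array([-6.23212018e-04, -3.93681121e+01, -3.70177746e+01, -9.25045470e-05,
        7.14503549e-03, -1.14502635e-05]), 'tool_pos': array([ 0.26192817, -0.56678973,  0.23006685]), 'tool_rot': array([-0.15109849, -0.69056113, -0.15251762,  0.69067571]), 'contact_force': array([-0.78182883,  0.06523828, -0.59677726]), 'ft_torque': array([ 0.02005878, -0.00222537,  0.02489618]), 'gripper_width': 1.0006044820646571}
[('IKError', <class 'plant.IKError'>), ('pinch_z', -0.0187)]
scene [[417.98689444   0.         281.62621854]
 [  0.         417.98689444 210.30817041]
 [  0.           0.           1.        ]] -0.09768105645069869 [[-0.44362175 -0.56415059  0.69637192 -0.0138275 ]
 [-0.89620535  0.28268471 -0.3419142   0.46892053]
 [-0.00396259 -0.77577282 -0.63099986  0.74837404]
 [ 0.          0.          0.          1.        ]]
side [[533.96370724   0.         291.94002807]
 [  0.         533.96370724 213.52698734]
 [  0.           0.           1.        ]] -0.18722829074110772 [[-0.94099835 -0.22019561  0.25697472  0.2832112 ]
 [-0.33836696  0.62447586 -0.70394439  1.17746052]
 [-0.00546904 -0.74936226 -0.66213767  1.10768114]
 [ 0.          0.          0.          1.        ]]
wrist [[361.08430247   0.         280.36857382]
 [  0.         361.08430247 214.3588703 ]
 [  0.           0.           1.        ]] -0.06423538061917448 [[ 0.42012064 -0.86369336 -0.27844644  0.3339506 ]
 [-0.90746743 -0.40026977 -0.12762044 -0.53486651]
 [-0.00122877  0.30629705 -0.95193519  0.37227747]
 [ 0.          0.          0.          1.        ]]
```

View pics/scene0.png

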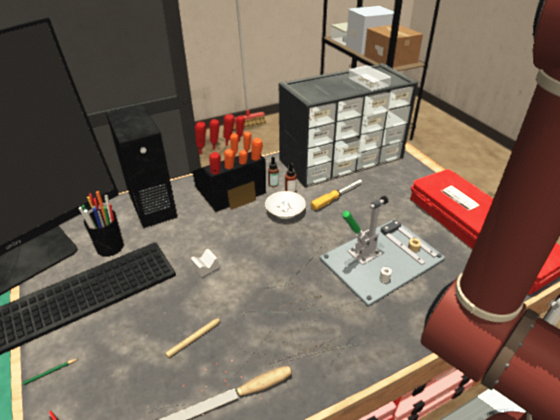

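View pics/side0.png

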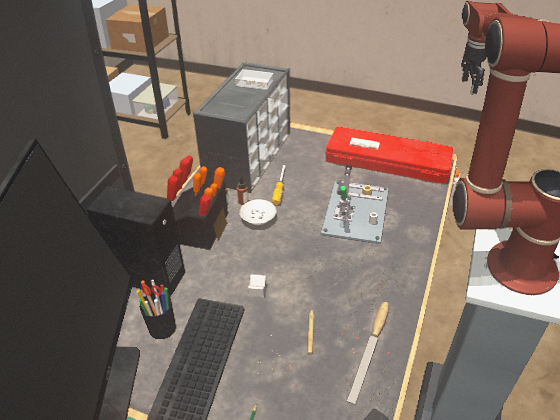

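View pics/wrist0.png

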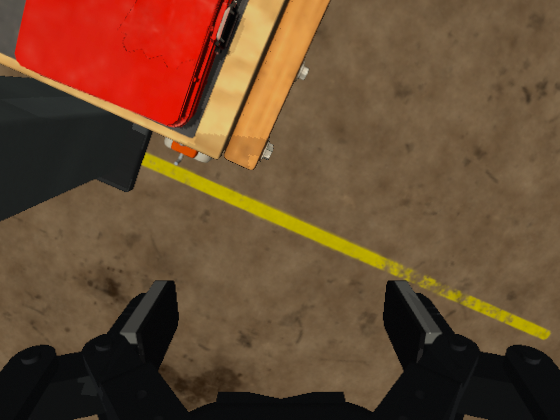

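The scene view shows the jig around (385,260), with the lever at (352,222), the brass bush near (415,243) and the steel bush near (386,274). The side view shows the jig around (355,210). I'll enlarge both.

```bash
python3 - <<'E'
import cv2
a=cv2.imread("pics/scene0.png")[180:310,305:455]; cv2.imwrite("pics/s0z.png",cv2.resize(a,None,fx=5,fy=4.6,interpolation=cv2.INTER_CUBIC))
a=cv2.imread("pics/side0.png")[150:250,310:400]; cv2.imwrite("pics/d0z.png",cv2.resize(a,None,fx=6,fy=6,interpolation=cv2.INTER_CUBIC))
E
```

```text
(no output)
```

View pics/s0z.png

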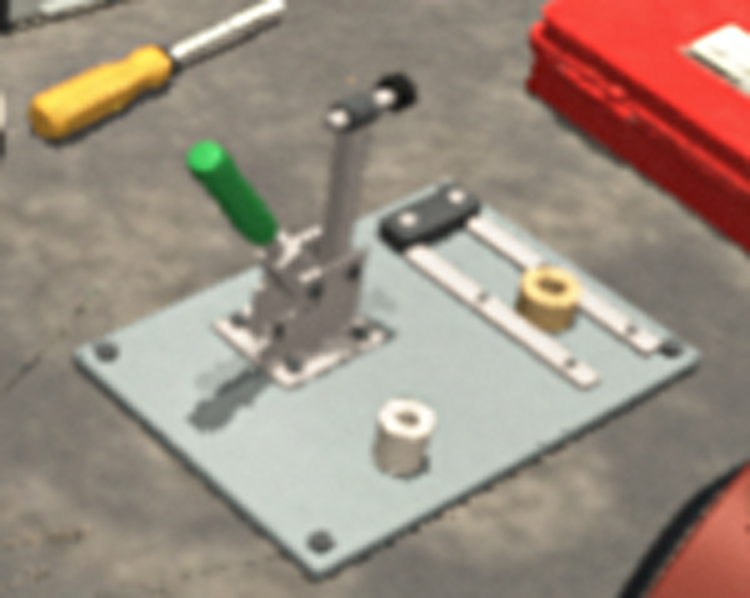

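View pics/d0z.png

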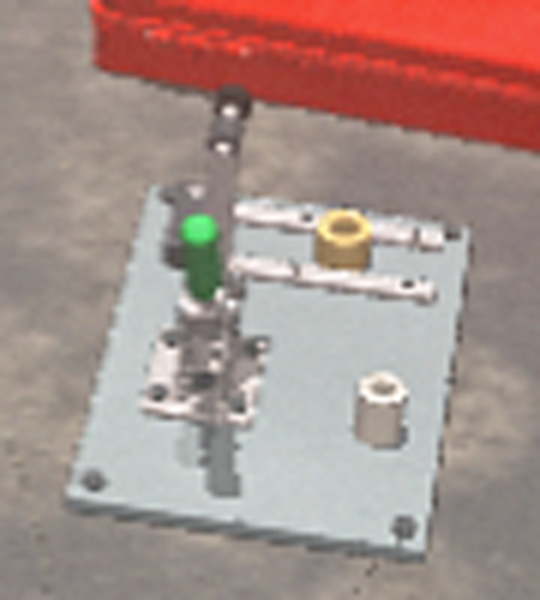

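```bash
cat > h.py <<'E'
import numpy as np, cv2
from scipy.optimize import least_squares
def proj(f,P):
    T=np.linalg.inv(f["cam_to_world"]); p=np.atleast_2d(P)@T[:3,:3].T+T[:3,3]
    s=p[:,:2]/p[:,2:]; r2=(s**2).sum(1,keepdims=True); s=s*(1+f["k1"]*r2)
    K=f["camera_matrix"]; return s@np.diag([K[0,0],K[1,1]])+K[:2,2]
def jig(j,P):
    c,s=np.cos(j[2]),np.sin(j[2]); P=np.atleast_2d(P)
    return np.c_[j[0]+c*P[:,0]-s*P[:,1], j[1]+s*P[:,0]+c*P[:,1], P[:,2]]
E
python3 - <<'E'
from h import *
from plant import cams
fs=cams.grab_frame("scene"); fd=cams.grab_frame("side")
uz=lambda L,sx,sy,ox,oy:(np.array(L,float)+.5)/[sx,sy]-.5+[ox,oy]
us=uz([(75,352),(318,570),(700,355),(450,178),(207,155)],5,4.6,305,180)
ud=uz([(68,497),(425,548),(467,230),(152,187),(199,228)],6,6,310,150)
P=np.array([(.09,.13,.012),(-.09,.13,.012),(-.09,-.13,.012),(.09,-.13,.012),(.035,.1106,.177)])
ub=[uz([(551,283)],5,4.6,305,180),uz([(345,226)],6,6,310,150)]
ut=[uz([(407,412)],5,4.6,305,180),uz([(383,385)],6,6,310,150)]
for sel in ((1,1),(1,0),(0,1)):
    def res(q):
        j=q[:3];r=[]
        for f,u,b,t,k in((fs,us,ub[0],ut[0],sel[0]),(fd,ud,ub[1],ut[1],sel[1])):
            if k: r+=[proj(f,jig(j,P))-u, proj(f,jig(j,[q[3],q[4],.034]))-b, proj(f,jig(j,[q[5],q[6],.042]))-t]
        return np.concatenate(r).ravel()
    s=least_squares(res,[.6,-.2,0,-.02,-.085,-.06,.06]); print(sel,s.x.round(4)); print(s.fun.reshape(-1,2).round(1).tolist())
E
```

```text
(1, 1) [ 0.5258 -0.0743  0.124  -0.0214 -0.0864 -0.0547  0.0477]
[[-0.6, -0.6], [0.3, 0.3], [1.1, -0.3], [-0.4, -0.5], [-0.2, -0.4], [0.3, 0.0], [0.5, 0.2], [-0.5, 0.4], [0.3, 0.8], [0.9, -0.3], [-0.4, -0.4], [0.1, 0.4], [-0.4, 0.4], [-0.6, 0.5]]
(1, 0) [ 0.5253 -0.0738  0.1231 -0.0204 -0.0864 -0.0534  0.0476]
[[-0.6, -0.4], [0.2, 0.5], [1.1, -0.0], [-0.4, -0.4], [-0.3, -0.2], [0.0, 0.0], [0.0, 0.0]]
(0, 1) [ 0.5263 -0.0753  0.1255 -0.0229 -0.0876 -0.0567  0.0464]
[[-0.5, 0.1], [0.2, 0.5], [0.7, -0.6], [-0.6, -0.6], [0.1, 0.2], [0.0, 0.0], [0.0, -0.0]]
```

```bash
cat >> h.py <<'E'
from scipy.spatial.transform import Rotation as R
J=np.array([.5258,-.0743,.124])
def ray(f,uv,z):
    K=f["camera_matrix"]; d=np.array([f["k1"],0,0,0.])
    s=cv2.undistortPoints(np.array([[uv]],float),K,d)[0,0]
    T=f["cam_to_world"]; v=T[:3,:3]@[s[0],s[1],1]; return T[:3,3]+v*(z-T[2,3])/v[2]
def where(st):
    Rm=R.from_quat(np.roll(st["tool_rot"],-1)); p=st["tool_pos"]-[J[0],J[1],0]
    c,s=np.cos(J[2]),np.sin(J[2]); print("t",round(st["time"],2),"jig pos mm",(np.array([c*p[0]+s*p[1],-s*p[0]+c*p[1],p[2]])*1000).round(1),"F",st["contact_force"].round(1),"w",round(st["gripper_width"],2)); return Rm
def go(P,st):  # P jig frame; tool x down, tool z along jig -x or +x nearest
    Rm=where(st); best=None
    for sg in (1,-1):
        x=np.array([0,0,-1.]); z=sg*np.array([np.cos(J[2]),np.sin(J[2]),0]); y=np.cross(z,x)
        rv=(Rm.inv()*R.from_matrix(np.c_[x,y,z])).as_rotvec(degrees=True)/5
        if best is None or np.linalg.norm(rv)<np.linalg.norm(best): best=rv
    print("shift",(Rm.inv().apply(jig(J,P)[0]-st["tool_pos"])/.025).round(2),"turn",best.round(2))
E
python3 - <<'E'
from h import *
from plant import cams,sensors
fs=cams.grab_frame("scene"); fd=cams.grab_frame("side"); st=sensors.state()
print(ray(fs,(411,198),0), ray(fd,(327,162),0),ray(fd,(327,162),0)); 
print("tool axes\n",R.from_quat(np.roll(st["tool_rot"],-1)).as_matrix().round(3), jig(J,[-.065,-.085,.1]))
go([-.068,-.085,.231],st)
E
```

```text
[ 0.6919542  -0.30553867  0.        ] [ 0.68936169 -0.29939021  0.        ] [ 0.68936169 -0.29939021  0.        ]
tool axes
 [[-0.     0.419 -0.908]
 [ 0.    -0.908 -0.419]
 [-1.    -0.    -0.   ]] [[ 0.47181209 -0.16668672  0.1       ]]
t 0.35 jig pos mm [-322.7 -456.5  231. ] F [-0.5  0.   0. ] w 1.0
shift [ 1.000e-02 -1.106e+01 -1.422e+01] turn [3.54 0.   0.01]
```

Call:
{"method": "drive_tool", "body": {"series": [{"x": 0,"y": -0.7,"z": -0.9,"ax": 0.6},{"x": 0,"y": -1.6,"z": -2.1,"ax": 1.4},{"x": 0,"y": -2.5,"z": -3.3,"ax": 2.2},{"x": 0,"y": -3.5,"z": -4.5,"ax": 3.0},{"x": 0,"y": -4.4,"z": -5.7,"ax": 3.5}], "hand": 0}}

```text
schema error: expected keys x, y, z, ax, ay, az
```

```bash
python3 - <<'E'
from h import *
from plant import sensors
go([-.068,-.085,.231],sensors.state())
E
```

```text
t 0.35 jig pos mm [-322.7 -456.5  231. ] F [-0.5  0.   0. ] w 1.0
shift [ 1.000e-02 -1.106e+01 -1.422e+01] turn [3.54 0.   0.01]
```

Call:
{"method": "drive_tool", "body": {"series": [{"x": 0,"y": -0.7,"z": -0.9,"ax": 0.6,"ay": 0,"az": 0},{"x": 0,"y": -1.6,"z": -2.1,"ax": 1.4,"ay": 0,"az": 0},{"x": 0,"y": -2.5,"z": -3.3,"ax": 2.2,"ay": 0,"az": 0},{"x": 0,"y": -3.5,"z": -4.5,"ax": 3.0,"ay": 0,"az": 0},{"x": 0,"y": -4.4,"z": -5.7,"ax": 3.5,"ay": 0,"az": 0}], "hand": 0}}

```text
time: 0.77
tool_pos: [0.3457, -0.4061, 0.2313]
tool_rot: [0.044, 0.706, 0.044, -0.706]
contact_force: [-0.2, 0.9, 0.7]
gripper_width: 0.304
```

```bash
python3 - <<'E'
from h import *
from plant import sensors
go([-.068,-.085,.231],sensors.state())
E
```

```text
t 0.77 jig pos mm [-219.8 -307.   231.3] F [-0.2  0.9  0.7] w 0.3
shift [ 0.01 -8.88 -6.07] turn [-0. -0.  0.]
```

Call:
{"method": "drive_tool", "body": {"series": [{"x": 0,"y": -1.2,"z": -0.8,"ax": 0,"ay": 0,"az": 0},{"x": 0,"y": -2.4,"z": -1.6,"ax": 0,"ay": 0,"az": 0},{"x": 0,"y": -3.6,"z": -2.5,"ax": 0,"ay": 0,"az": 0},{"x": 0,"y": -4.8,"z": -3.3,"ax": 0,"ay": 0,"az": 0},{"x": 0,"y": -6.0,"z": -4.1,"ax": 0,"ay": 0,"az": 0}]}}

```text
time: 1.18
tool_pos: [0.4285, -0.2443, 0.2315]
tool_rot: [0.045, 0.706, 0.045, -0.705]
contact_force: [0.4, -0.3, 0.7]
gripper_width: 0.001
```

```bash
python3 - <<'E'
from h import *
from plant import sensors
go([-.068,-.085,.1],sensors.state())
E
```

```text
t 1.18 jig pos mm [-117.6 -156.6  231.5] F [ 0.4 -0.3  0.7] w 0.0
shift [ 5.26 -2.86 -1.99] turn [ 0.04 -0.01 -0.01]
```

Call:
{"method": "drive_tool", "body": {"series": [{"x": 0.8,"y": -1.0,"z": -0.7,"ax": 0,"ay": 0,"az": 0},{"x": 1.8,"y": -2.0,"z": -1.4,"ax": 0,"ay": 0,"az": 0},{"x": 2.8,"y": -2.7,"z": -1.9,"ax": 0,"ay": 0,"az": 0},{"x": 4.0,"y": -2.7,"z": -1.9,"ax": 0,"ay": 0,"az": 0},{"x": 5.2,"y": -2.7,"z": -1.9,"ax": 0,"ay": 0,"az": 0}]}}

```text
time: 1.6
tool_pos: [0.4674, -0.1718, 0.1009]
tool_rot: [0.046, 0.706, 0.046, -0.705]
contact_force: [0.1, -0.1, 0.4]
gripper_width: -0.004
```

Call:
{"method": "drive_tool", "body": {"series": [{"x": 0,"y": 0,"z": 0,"ax": 0,"ay": 0,"az": 0},{"x": 0,"y": 0,"z": 0,"ax": 0,"ay": 0,"az": 0}]}}

```text
time: 1.77
tool_pos: [0.4653, -0.1722, 0.0999]
tool_rot: [-0.044, -0.704, -0.046, 0.707]
contact_force: [-0.1, -0.5, 0.5]
gripper_width: -0.001
```

```bash
python3 - <<'E'
from h import *
from plant import sensors,cams
for n in ["scene","side","wrist"]:
    f=cams.grab_frame(n); cv2.imwrite(f"pics/{n}1.png",f["img"])
a=cv2.imread("pics/scene1.png")[180:310,305:455]; a=cv2.resize(a,None,fx=3,fy=3,interpolation=cv2.INTER_CUBIC)
b=cv2.imread("pics/side1.png")[130:250,310:420]; b=cv2.resize(b,None,fx=3,fy=3.25,interpolation=cv2.INTER_CUBIC)
cv2.imwrite("pics/c1.png",np.hstack([a,b]))
go([-.068,-.085,.022],sensors.state())
E
```

```text
t 1.92 jig pos mm [-69.7 -91.9 104. ] F [ 0.9 -0.3  0.4] w 0.0
shift [ 3.28 -0.28 -0.06] turn [ 0.03 -0.04 -0.03]
```

View pics/c1.png

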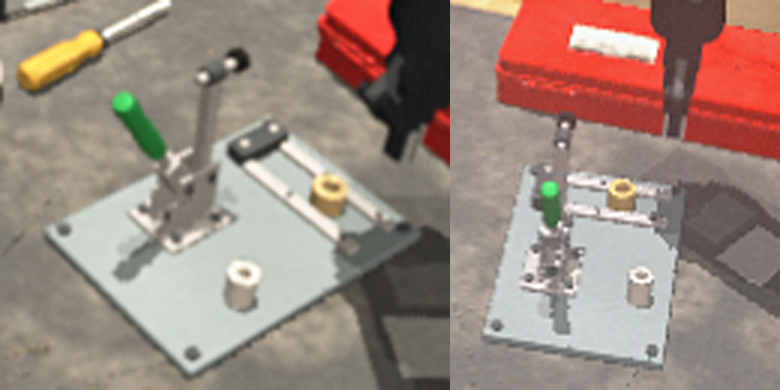

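View pics/wrist1.png

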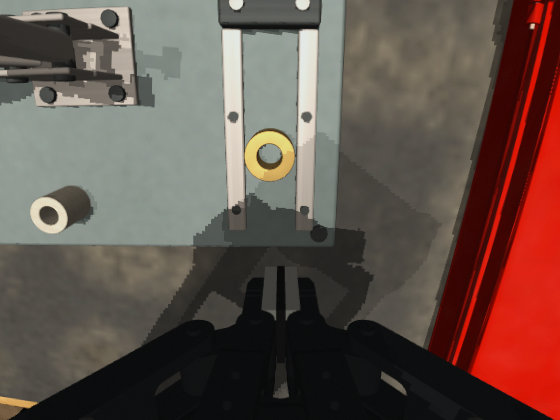

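The wrist picture shows the shut fingers (281,270) behind the bush, whose top centre is at (269,155), with the stop block at (270,12) and the plate corner at (335,245). I'll cross-check the jig pose against these points.

```bash
python3 - <<'E'
from h import *
from plant import sensors,cams
f=cams.grab_frame("wrist"); 
def tj(p):
    c,s=np.cos(J[2]),np.sin(J[2]);q=p-[J[0],J[1],0];return (np.array([c*q[0]+s*q[1],-s*q[0]+c*q[1],p[2]])*1000).round(1)
for n,uv,z in(("bush",(269,155),.034),("corner -90 -130",(335,245),.012),("stop -y top edge ~50,-113.5",(320,26),.028),("stop +y 50 -56.5",(220,26),.028),("rail ends outer -75,-",(312,231),.018),("rail",(228,231),.018),("steel",(49,213),.042)): print(n,tj(ray(f,uv,z)))
print("slot proj",proj(f,jig(J,[[-.075,-.085,.018],[.05,-.085,.018],[-.068,-.085,.022]])).round(1))
ps=[]
for k in range(4): cams.grab_frame("side"); s=sensors.state(); ps.append(s["tool_pos"])
print(np.array(ps).round(4)); where(s)
E
```

```text
bush [-22.1 -86.2  34. ]
corner -90 -130 [ -88.1 -131.5   12. ]
stop -y top edge ~50,-113.5 [  48.9 -114.6   28. ]
stop +y 50 -56.5 [ 48.8 -59.2  28. ]
rail ends outer -75,- [ -75.5 -114.4   18. ]
rail [-75.6 -57.8  18. ]
steel [-55.6  47.9  42. ]
slot proj [[268.3 230.3]
 [267.2  27. ]
 [268.1 222.4]]
[[ 0.4679 -0.1741  0.1039]
 [ 0.4677 -0.1739  0.1036]
 [ 0.4675 -0.1737  0.1031]
 [ 0.4672 -0.1735  0.1027]]
t 2.17 jig pos mm [-70.4 -91.2 102.7] F [-0.2  0.6  0.2] w 0.0
```

Call:
{"method": "drive_tool", "body": {"series": [{"x": 0.8,"y": -0.2,"z": 0,"ax": 0,"ay": 0,"az": 0},{"x": 1.6,"y": -0.2,"z": 0,"ax": 0,"ay": 0,"az": 0},{"x": 2.4,"y": -0.2,"z": 0,"ax": 0,"ay": 0,"az": 0},{"x": 3.0,"y": -0.2,"z": 0,"ax": 0,"ay": 0,"az": 0},{"x": 3.0,"y": -0.2,"z": 0,"ax": 0,"ay": 0,"az": 0}]}}

```text
time: 2.58
tool_pos: [0.4635, -0.1668, 0.0232]
tool_rot: [-0.044, -0.704, -0.046, 0.708]
contact_force: [-1.2, 0.2, -0.7]
gripper_width: -0.001
```

```bash
python3 - <<'E'
from h import *
from plant import sensors,cams
f=cams.grab_frame("side");b=f["img"][130:250,310:420];f2=cams.grab_frame("scene");a=f2["img"][180:310,305:455]
cv2.imwrite("pics/c2.png",np.hstack([cv2.resize(a,None,fx=3,fy=3,interpolation=cv2.INTER_CUBIC),cv2.resize(b,None,fx=3,fy=3.25,interpolation=cv2.INTER_CUBIC)]))
go([-.068,-.086,.0225],sensors.state())
E
```

```text
t 2.68 jig pos mm [-71.2 -85.5  26.4] F [ 0.6 -0.9  0.5] w 0.0
shift [ 0.16  0.02 -0.13] turn [0.04 0.01 0.  ]
```

View pics/c2.png

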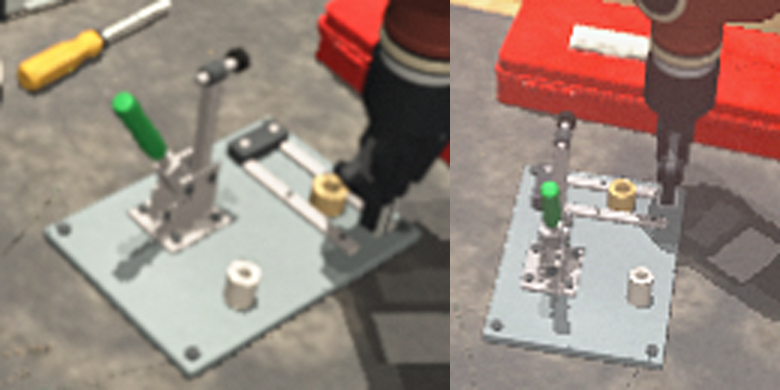

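Call:
{"method": "drive_tool", "body": {"series": [{"x": 0.1,"y": 0,"z": -0.3,"ax": 0,"ay": 0,"az": 0},{"x": 0.1,"y": 0,"z": -0.6,"ax": 0,"ay": 0,"az": 0},{"x": 0.1,"y": 0,"z": -0.85,"ax": 0,"ay": 0,"az": 0},{"x": 0.1,"y": 0,"z": -1.05,"ax": 0,"ay": 0,"az": 0},{"x": 0.1,"y": 0,"z": -1.25,"ax": 0,"ay": 0,"az": 0}]}}

```text
time: 3.1
tool_pos: [0.498, -0.1641, 0.0245]
tool_rot: [0.045, 0.706, 0.045, -0.705]
contact_force: [-1.4, -0.7, 1.2]
gripper_width: -0.002
```

Call:
{"method": "drive_tool", "body": {"series": [{"x": 0,"y": 0,"z": -0.2,"ax": 0,"ay": 0,"az": 0},{"x": 0,"y": 0,"z": -0.4,"ax": 0,"ay": 0,"az": 0},{"x": 0,"y": 0,"z": -0.6,"ax": 0,"ay": 0,"az": 0},{"x": 0,"y": 0,"z": -0.8,"ax": 0,"ay": 0,"az": 0},{"x": 0,"y": 0,"z": -0.95,"ax": 0,"ay": 0,"az": 0}]}}

```text
time: 3.52
tool_pos: [0.521, -0.1609, 0.0238]
tool_rot: [0.045, 0.706, 0.045, -0.706]
contact_force: [-1.0, -0.8, 1.1]
gripper_width: -0.004
```

```bash
python3 - <<'E'
from h import *
from plant import sensors,cams
f=cams.grab_frame("side");b=f["img"][130:250,310:420];f2=cams.grab_frame("scene");a=f2["img"][180:310,305:455]
cv2.imwrite("pics/c3.png",np.hstack([cv2.resize(a,None,fx=3,fy=3,interpolation=cv2.INTER_CUBIC),cv2.resize(b,None,fx=3,fy=3.25,interpolation=cv2.INTER_CUBIC)]))
w=cams.grab_frame("wrist"); cv2.imwrite("pics/w3.png",w["img"])
go([.009,-.086,.0225],sensors.state())
E
```

```text
t 3.67 jig pos mm [-15.7 -85.3  23.7] F [ 0.3 -0.3 -0.8] w -0.0
shift [ 0.05  0.03 -0.99] turn [ 0.04 -0.    0.  ]
```

View pics/c3.png

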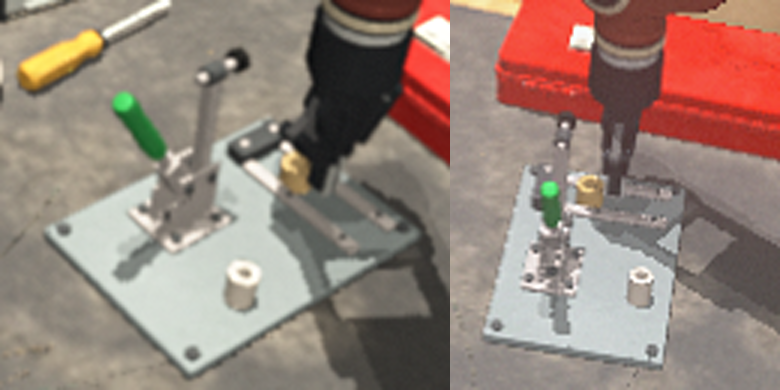

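View pics/w3.png

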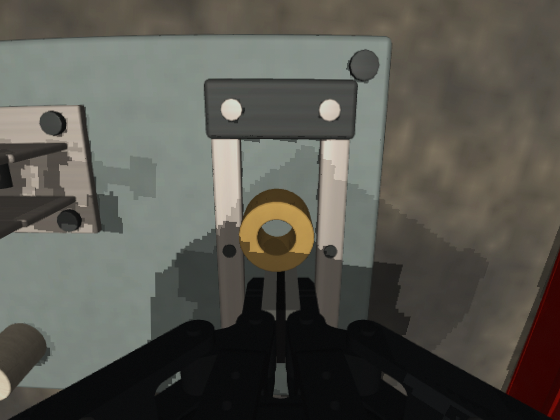

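The bush has moved and is still upright in the slot, with its top centre at (277,237) in the wrist view. I'll keep pushing gently.

Call:
{"method": "drive_tool", "body": {"series": [{"x": 0,"y": 0,"z": -0.2,"ax": 0,"ay": 0,"az": 0},{"x": 0,"y": 0,"z": -0.4,"ax": 0,"ay": 0,"az": 0},{"x": 0,"y": 0,"z": -0.55,"ax": 0,"ay": 0,"az": 0},{"x": 0,"y": 0,"z": -0.7,"ax": 0,"ay": 0,"az": 0},{"x": 0,"y": 0,"z": -0.8,"ax": 0,"ay": 0,"az": 0}]}}

```text
time: 4.08
tool_pos: [0.5408, -0.1584, 0.0238]
tool_rot: [0.045, 0.706, 0.045, -0.706]
contact_force: [0.7, 0.4, -0.0]
gripper_width: 0.002
```

```bash
python3 - <<'E'
from h import *
from plant import sensors,cams
w=cams.grab_frame("wrist"); cv2.imwrite("pics/w4.png",w["img"])
go([.009,-.086,.0225],sensors.state())
E
```

```text
t 4.13 jig pos mm [  4.8 -85.3  23.9] F [-0.8 -0.1 -0.1] w 0.0
shift [ 0.06  0.03 -0.17] turn [ 0.04 -0.01 -0.  ]
```

View pics/w4.png

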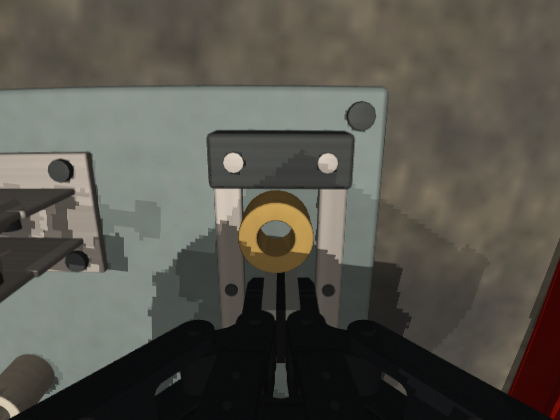

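The bush's far edge is at row 191 and the stop face at row 187, so it is nearly home. I'll make small steps until I feel contact.

Call:
{"method": "drive_tool", "body": {"series": [{"x": 0,"y": 0,"z": -0.1,"ax": 0,"ay": 0,"az": 0},{"x": 0,"y": 0,"z": -0.15,"ax": 0,"ay": 0,"az": 0},{"x": 0,"y": 0,"z": -0.2,"ax": 0,"ay": 0,"az": 0},{"x": 0,"y": 0,"z": -0.2,"ax": 0,"ay": 0,"az": 0}]}}

```text
time: 4.47
tool_pos: [0.5444, -0.1579, 0.0237]
tool_rot: [-0.045, -0.705, -0.045, 0.707]
contact_force: [-5.1, -0.6, 3.3]
gripper_width: -0.002
```

```bash
python3 - <<'E'
from h import *
from plant import sensors,cams
for i in range(3):
  w=cams.grab_frame("wrist"); s=sensors.state(); where(s)
cv2.imwrite("pics/w5.png",w["img"])
E
```

```text
t 4.52 jig pos mm [  8.1 -85.2  23.7] F [-5.3 -0.3  3.6] w -0.0
t 4.57 jig pos mm [  8.1 -85.3  23.7] F [-6.4 -0.3  3.2] w -0.0
t 4.62 jig pos mm [  8.1 -85.2  23.7] F [-5.5 -0.6  2.6] w 0.01
```

View pics/w5.png

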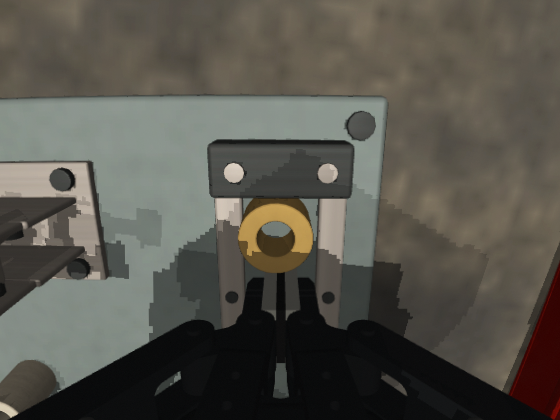

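The measured push force is about 6 N and the bush rim now touches the stop, so the bush is home. I'll back off along the slot and go up.

Call:
{"method": "drive_tool", "body": {"series": [{"x": 0,"y": 0,"z": 0.4,"ax": 0,"ay": 0,"az": 0},{"x": 0,"y": 0,"z": 1.2,"ax": 0,"ay": 0,"az": 0},{"x": -1.2,"y": 0,"z": 1.5,"ax": 0,"ay": 0,"az": 0},{"x": -2.6,"y": 0,"z": 1.5,"ax": 0,"ay": 0,"az": 0},{"x": -4.0,"y": 0,"z": 1.5,"ax": 0,"ay": 0,"az": 0}]}}

```text
time: 5.03
tool_pos: [0.5065, -0.1621, 0.1236]
tool_rot: [-0.044, -0.705, -0.045, 0.706]
contact_force: [0.1, -0.3, -0.6]
gripper_width: 0.002
```

Call:
{"method": "drive_tool", "body": {"series": [{"x": -1.4,"y": 0,"z": 0,"ax": 0,"ay": 0,"az": 0},{"x": -2.8,"y": 0,"z": 0,"ax": 0,"ay": 0,"az": 0},{"x": -4.2,"y": 0,"z": 0,"ax": 0,"ay": 0,"az": 0},{"x": -5.6,"y": 0,"z": 0,"ax": 0,"ay": 0,"az": 0},{"x": -5.6,"y": 0,"z": 0,"ax": 0,"ay": 0,"az": 0}]}}

```text
time: 5.45
tool_pos: [0.5113, -0.1641, 0.2733]
tool_rot: [0.048, 0.711, 0.042, -0.701]
contact_force: [1.1, -0.4, 0.6]
gripper_width: 0.0
```

```bash
python3 - <<'E'
from h import *
from plant import sensors,cams
f=cams.grab_frame("side");b=f["img"][130:250,310:420];f2=cams.grab_frame("scene");a=f2["img"][180:310,305:455]
cv2.imwrite("pics/c6.png",np.hstack([cv2.resize(a,None,fx=3,fy=3,interpolation=cv2.INTER_CUBIC),cv2.resize(b,None,fx=3,fy=3.25,interpolation=cv2.INTER_CUBIC)]))
w=cams.grab_frame("wrist"); cv2.imwrite("pics/w6.png",w["img"])
print("nest top px",proj(w,jig(J,[[.035,-.085,.034],[.035,-.0865,.034]])))
go([.035,.155,.265],sensors.state())
E
```

```text
nest top px [[277.99373856 117.01549256]
 [279.48303731 117.02134582]]
t 5.6 jig pos mm [-28.6 -85.4 263.8] F [ 0.1 -0.8 -0.1] w -0.0
shift [-0.05 -9.61 -2.58] turn [ 0.04 -0.02 -0.  ]
```

View pics/c6.png

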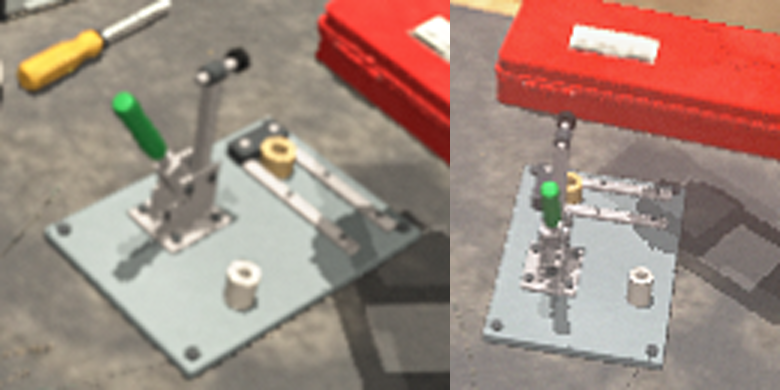

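View pics/w6.png

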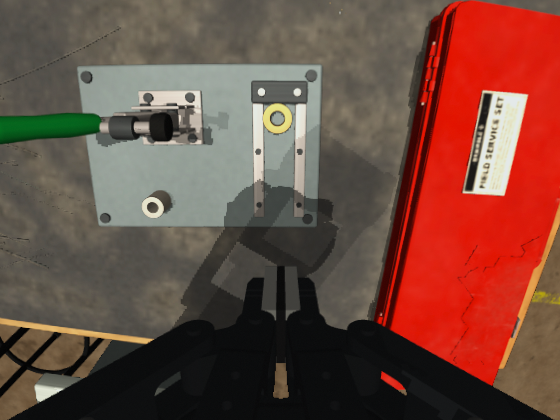

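The bush top centre is at (278,118), and the nest projects to (278,117), so the bush is home. Next I'll go over to the lever's +y side.

Call:
{"method": "drive_tool", "body": {"series": [{"x": 0,"y": -1.2,"z": -0.3,"ax": 0,"ay": 0,"az": 0},{"x": 0,"y": -2.5,"z": -0.7,"ax": 0,"ay": 0,"az": 0},{"x": 0,"y": -3.8,"z": -1.0,"ax": 0,"ay": 0,"az": 0},{"x": 0,"y": -5.1,"z": -1.4,"ax": 0,"ay": 0,"az": 0},{"x": 0,"y": -6.4,"z": -1.7,"ax": 0,"ay": 0,"az": 0}]}}

```text
time: 6.02
tool_pos: [0.5288, 0.0032, 0.2608]
tool_rot: [-0.044, -0.704, -0.045, 0.707]
contact_force: [0.2, -0.3, 0.5]
gripper_width: 0.002
```

Call:
{"method": "drive_tool", "body": {"series": [{"x": 0,"y": -1.2,"z": -0.3,"ax": 0,"ay": 0,"az": 0},{"x": 0,"y": -2.4,"z": -0.6,"ax": 0,"ay": 0,"az": 0},{"x": 0,"y": -3.2,"z": -0.9,"ax": 0,"ay": 0,"az": 0},{"x": 0,"y": -3.2,"z": -0.9,"ax": 0,"ay": 0,"az": 0},{"x": 0,"y": -3.2,"z": -0.9,"ax": 0,"ay": 0,"az": 0}]}}

```text
time: 6.43
tool_pos: [0.541, 0.0845, 0.2611]
tool_rot: [-0.046, -0.704, -0.046, 0.707]
contact_force: [-0.7, -0.9, 0.6]
gripper_width: -0.001
```

```bash
python3 - <<'E'
from h import *
from plant import sensors,cams
f=cams.grab_frame("side");b=f["img"][130:250,310:420];f2=cams.grab_frame("scene");a=f2["img"][180:310,305:455]
cv2.imwrite("pics/c7.png",np.hstack([cv2.resize(a,None,fx=3,fy=3,interpolation=cv2.INTER_CUBIC),cv2.resize(b,None,fx=3,fy=3.25,interpolation=cv2.INTER_CUBIC)]))
go([.035,.160,.158],sensors.state())
E
```

```text
t 6.53 jig pos mm [ 34.9 154.3 262. ] F [-0.6  0.4  0.6] w 0.0
shift [ 4.16 -0.23 -0.02] turn [ 0.03  0.03 -0.  ]
```

View pics/c7.png

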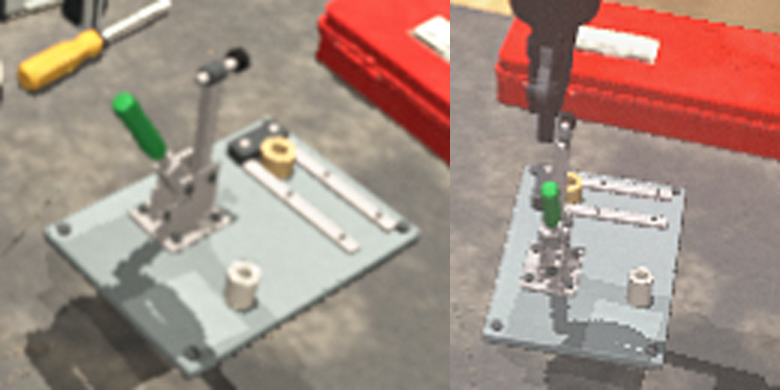

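The lever is still open and the bush is at home. I'll descend beside the lever at jig y of about 165 mm.

Call:
{"method": "drive_tool", "body": {"series": [{"x": 0.3,"y": -0.4,"z": 0,"ax": 0,"ay": 0,"az": 0},{"x": 1.4,"y": -0.4,"z": 0,"ax": 0,"ay": 0,"az": 0},{"x": 2.6,"y": -0.4,"z": 0,"ax": 0,"ay": 0,"az": 0},{"x": 3.6,"y": -0.4,"z": 0,"ax": 0,"ay": 0,"az": 0},{"x": 4.1,"y": -0.4,"z": 0,"ax": 0,"ay": 0,"az": 0}]}}

```text
time: 6.95
tool_pos: [0.5382, 0.0931, 0.1565]
tool_rot: [-0.044, -0.703, -0.045, 0.708]
contact_force: [-0.7, 0.1, -0.7]
gripper_width: 0.002
```

```bash
python3 - <<'E'
from h import *
from plant import sensors,cams
f=cams.grab_frame("side");b=f["img"][130:250,310:420];f2=cams.grab_frame("scene");a=f2["img"][180:310,305:455]
cv2.imwrite("pics/c8.png",np.hstack([cv2.resize(a,None,fx=3,fy=3,interpolation=cv2.INTER_CUBIC),cv2.resize(b,None,fx=3,fy=3.25,interpolation=cv2.INTER_CUBIC)]))
cv2.imwrite("pics/w8.png",cams.grab_frame("wrist")["img"])
go([.035,.07,.175],sensors.state())
E
```

```text
t 7.1 jig pos mm [ 34.8 164.6 160.3] F [ 0.7 -0.   1.6] w -0.0
shift [-0.59  3.78  0.  ] turn [0.03 0.03 0.  ]
```

View pics/c8.png

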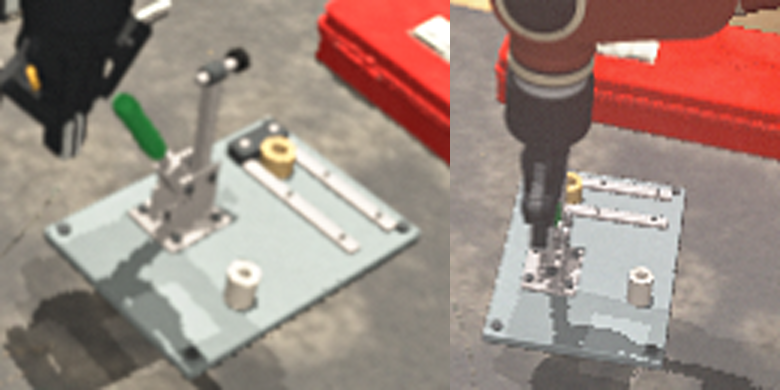

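View pics/w8.png

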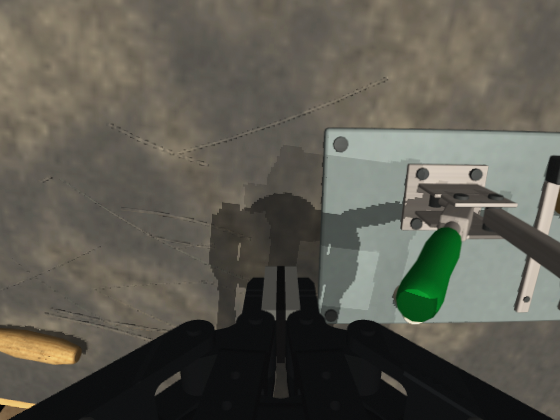

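The tool stands clear at the lever's +y side (wrist view: handle end at (418,305), fingers at (281,290)). I'll push in the -y direction along the arc.

Call:
{"method": "drive_tool", "body": {"series": [{"x": 0,"y": 0.4,"z": 0,"ax": 0,"ay": 0,"az": 0},{"x": 0,"y": 0.8,"z": 0,"ax": 0,"ay": 0,"az": 0},{"x": 0,"y": 1.1,"z": 0,"ax": 0,"ay": 0,"az": 0},{"x": 0,"y": 1.3,"z": -0.05,"ax": 0,"ay": 0,"az": 0},{"x": -0.1,"y": 1.5,"z": 0,"ax": 0,"ay": 0,"az": 0}]}}

```text
time: 7.52
tool_pos: [0.5463, 0.0564, 0.1645]
tool_rot: [0.044, 0.706, 0.045, -0.705]
contact_force: [2.5, 7.4, -0.6]
gripper_width: 0.002
```

```bash
python3 - <<'E'
from h import *
from plant import sensors,cams
f=cams.grab_frame("side");b=f["img"][130:250,310:420];f2=cams.grab_frame("scene");a=f2["img"][180:310,305:455]
cv2.imwrite("pics/c9.png",np.hstack([cv2.resize(a,None,fx=3,fy=3,interpolation=cv2.INTER_CUBIC),cv2.resize(b,None,fx=3,fy=3.25,interpolation=cv2.INTER_CUBIC)]))
cv2.imwrite("pics/w9.png",cams.grab_frame("wrist")["img"])
go([.035,.07,.18],sensors.state())
E
```

```text
t 7.67 jig pos mm [ 36.2 127.8 164.4] F [ 1.9  5.7 -0.4] w -0.0
shift [-0.63  2.31  0.05] turn [ 0.03 -0.02  0.03]
```

View pics/c9.png

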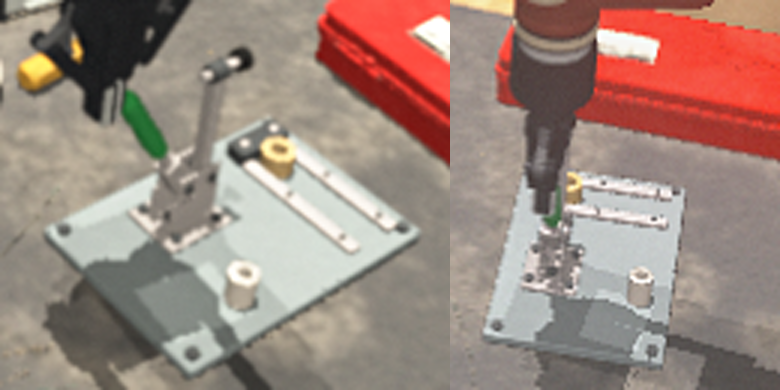

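View pics/w9.png

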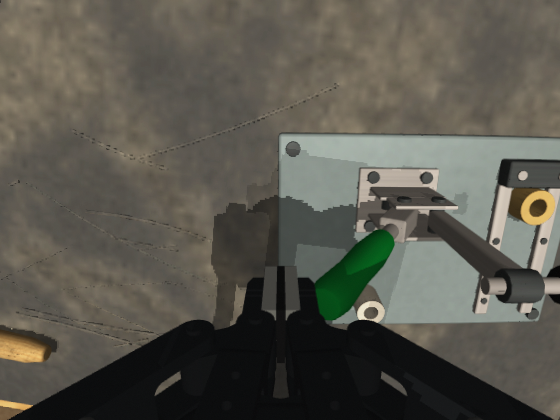

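The fingertip is against the handle's end and the measured force is about 7 N. I'll continue along the arc.

Call:
{"method": "drive_tool", "body": {"series": [{"x": -0.1,"y": 0.3,"z": 0,"ax": 0,"ay": 0,"az": 0},{"x": -0.2,"y": 0.6,"z": 0,"ax": 0,"ay": 0,"az": 0},{"x": -0.35,"y": 0.9,"z": 0,"ax": 0,"ay": 0,"az": 0},{"x": -0.45,"y": 1.2,"z": 0,"ax": 0,"ay": 0,"az": 0},{"x": -0.5,"y": 1.5,"z": 0,"ax": 0,"ay": 0,"az": 0}]}}

```text
time: 8.08
tool_pos: [0.5521, 0.0206, 0.1807]
tool_rot: [0.045, 0.708, 0.046, -0.704]
contact_force: [-1.9, 5.2, 10.9]
gripper_width: -0.003
```

```bash
python3 - <<'E'
from h import *
from plant import sensors,cams
f=cams.grab_frame("side");b=f["img"][130:250,310:420];f2=cams.grab_frame("scene");a=f2["img"][180:310,305:455]
cv2.imwrite("pics/c10.png",np.hstack([cv2.resize(a,None,fx=3,fy=3,interpolation=cv2.INTER_CUBIC),cv2.resize(b,None,fx=3,fy=3.25,interpolation=cv2.INTER_CUBIC)]))
go([.035,.07,.18],sensors.state())
E
```

```text
t 8.18 jig pos mm [ 37.5  89.4 179.8] F [-0.5  3.4  3.8] w -0.0
shift [-0.01  0.78  0.1 ] turn [ 0.04 -0.06 -0.01]
```

View pics/c10.png

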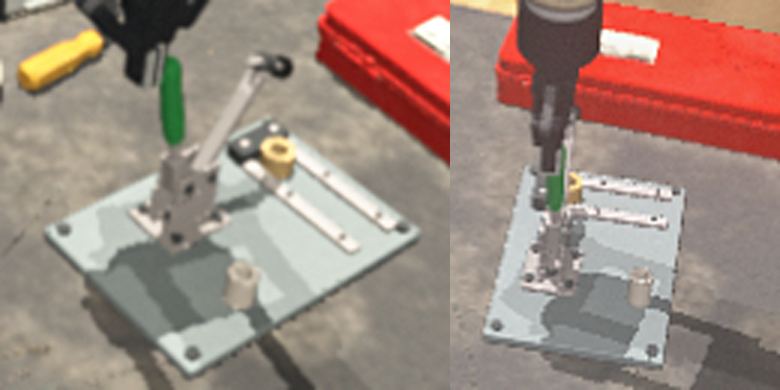

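The lever is near mid-swing. The upward force suggests its top is close under the knuckle, so I'll rise a little more while finishing the push.

Call:
{"method": "drive_tool", "body": {"series": [{"x": -0.2,"y": 0.1,"z": 0,"ax": 0,"ay": 0,"az": 0},{"x": -0.25,"y": 0.35,"z": 0,"ax": 0,"ay": 0,"az": 0},{"x": -0.25,"y": 0.6,"z": 0,"ax": 0,"ay": 0,"az": 0},{"x": -0.25,"y": 0.85,"z": 0,"ax": 0,"ay": 0,"az": 0},{"x": -0.25,"y": 1.1,"z": 0,"ax": 0,"ay": 0,"az": 0}]}}

```text
time: 8.6
tool_pos: [0.5534, -0.0091, 0.1819]
tool_rot: [-0.045, -0.705, -0.045, 0.706]
contact_force: [0.0, 0.0, -0.4]
gripper_width: -0.003
```

```bash
python3 - <<'E'
from h import *
from plant import sensors,cams
f=cams.grab_frame("side");b=f["img"][130:250,310:420];f2=cams.grab_frame("scene");a=f2["img"][180:310,305:455]
cv2.imwrite("pics/c11.png",np.hstack([cv2.resize(a,None,fx=3,fy=3,interpolation=cv2.INTER_CUBIC),cv2.resize(b,None,fx=3,fy=3.25,interpolation=cv2.INTER_CUBIC)]))
go([.035,.06,.18],sensors.state())
E
```

```text
t 8.7 jig pos mm [ 35.5  61.  181.8] F [ 0.3 -0.8  0.7] w 0.0
shift [0.07 0.04 0.02] turn [ 0.02  0.02 -0.  ]
```

View pics/c11.png

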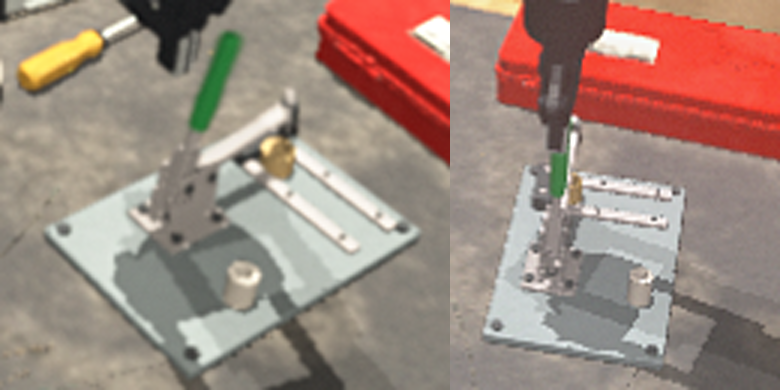

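The lever has gone past its dead point and has left the fingers (force is about 0). I'll retreat in +y and up, then check.

Call:
{"method": "drive_tool", "body": {"series": [{"x": 0,"y": -0.8,"z": 0,"ax": 0,"ay": 0,"az": 0},{"x": -0.4,"y": -1.8,"z": 0,"ax": 0,"ay": 0,"az": 0},{"x": -1.6,"y": -2.4,"z": 0,"ax": 0,"ay": 0,"az": 0},{"x": -2.6,"y": -3.0,"z": 0,"ax": 0,"ay": 0,"az": 0},{"x": -2.6,"y": -3.0,"z": 0,"ax": 0,"ay": 0,"az": 0}]}}

```text
time: 9.12
tool_pos: [0.5464, 0.0683, 0.2536]
tool_rot: [0.046, 0.709, 0.046, -0.702]
contact_force: [0.2, -1.1, 1.1]
gripper_width: 0.002
```

```bash
python3 - <<'E'
from h import *
from plant import sensors,cams
f=cams.grab_frame("side");b=f["img"][140:240,320:400];f2=cams.grab_frame("scene");a=f2["img"][180:280,335:425]
cv2.imwrite("pics/c12.png",np.hstack([cv2.resize(a,None,fx=4,fy=5,interpolation=cv2.INTER_CUBIC),cv2.resize(b,None,fx=5,fy=5,interpolation=cv2.INTER_CUBIC)]))
L=lambda q:[.035,.04+.135*np.sin(.55-q),.062+.135*np.cos(.55-q)]
for q in (.8,.9):
  u=proj(f2,jig(J,L(q)))[0]; v=proj(f,jig(J,L(q)))[0]; print(q,"lever end in picture",(u-[335,180])*[4,5],(v-[320,140])*5+[360,0])
print("bush top",(proj(f2,jig(J,[.035,-.085,.034]))[0]-[335,180])*[4,5],(proj(f,jig(J,[.035,-.085,.034]))[0]-[320,140])*5+[360,0])
where(sensors.state())
E
```

```text
0.8 lever end in picture [187.50835299  55.56620463] [502.20808542 109.96070451]
0.9 lever end in picture [202.95107579  53.28547552] [504.83982207 102.87661699]
bush top [254.01643008 244.55737041] [506.69794262 227.78203041]
t 9.22 jig pos mm [ 36.3 137.5 248.8] F [1.5 0.  0.2] w -0.0
```

View pics/c12.png

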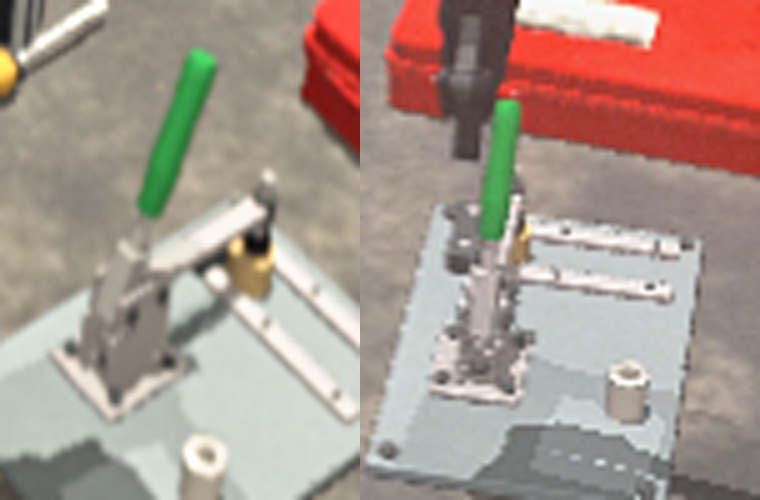

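The lever end is at (202,55), where 0.9 rad predicts (203,53), and the pad is on the bush at (255,245). I'll clear upward a bit more, settle and hand in.

Call:
{"method": "drive_tool", "body": {"series": [{"x": -0.6,"y": -0.5,"z": 0,"ax": 0,"ay": 0,"az": 0},{"x": -1.0,"y": -1.0,"z": 0,"ax": 0,"ay": 0,"az": 0},{"x": -1.0,"y": -1.0,"z": 0,"ax": 0,"ay": 0,"az": 0},{"x": -1.0,"y": -1.0,"z": 0,"ax": 0,"ay": 0,"az": 0},{"x": -1.0,"y": -1.0,"z": 0,"ax": 0,"ay": 0,"az": 0}]}}

```text
time: 9.63
tool_pos: [0.5408, 0.0909, 0.2714]
tool_rot: [-0.045, -0.705, -0.045, 0.706]
contact_force: [0.6, 0.3, 0.1]
gripper_width: -0.002
```

```bash
python3 - <<'E'
from h import *
from plant import sensors,cams,workorder
f2=cams.grab_frame("scene");cv2.imwrite("pics/fin.png",f2["img"])
where(sensors.state()); print(workorder.job_done())
E
```

```text
t 9.68 jig pos mm [ 35.2 161.9 271.3] F [-0.4  0.  -0.3] w -0.0
the job is handed in; nothing more can be done
None
```

View pics/fin.png

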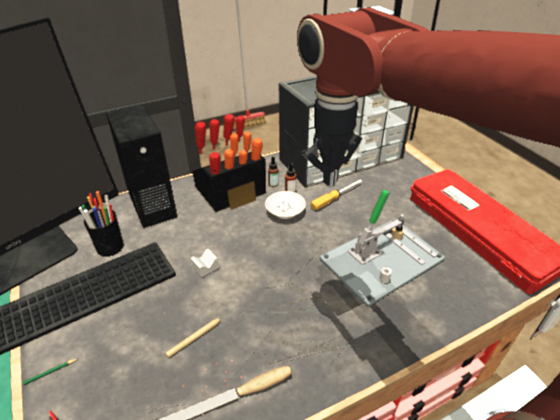

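I pushed the bush home with the shut fingertips, then pushed the lever over its dead point until it snapped over. I backed the arm clear and handed the job in at about 9.7 s; no verdict is reported.

- **Bush:** I pushed until it was firm against the stop, at about 6 N. After backing off, its top was within 1 pixel of where home should appear, and it still looked upright under the pad at the end.
- **Lever:** its end appears where a lever fully over at 0.9 rad should be, within about a pixel, and the pad sits on the bush. I could not measure the pad's force; I only saw it resting on the bush.
- **Clear and undisturbed:** the final force reading was about 0, the tool was well above the clamp, and the other objects look unmoved in the last picture.
- **One oddity:** midway through the lever push there was a brief upward force of about 11 N, probably the lever's top rubbing under the gripper's knuckle. I raised the tool slightly and it went away.

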